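# Put the spare battery pack on its charger

### The arm

A 6-joint arm with a two-finger parallel gripper is mounted at the origin on the work surface. World frame = base frame: x ahead of the robot, y to its left, z up, the work surface at z = 0. Lengths are in m, angles in rad, forces in N, time in s.
With the tool pointing down it reaches from about 0.4 to 0.825 m from the base axis. Payload 7 kg.
Tool frame: the origin (TCP) lies between the finger pads; the fingertips stand 11 mm ahead of it and the grasp point (between the pads) lies 8 mm behind it; x points along the fingers, z is the direction in which the jaws open and shut, and the axes are right-handed (so a half turn about x gives the same grasp; the last joint's range is limited). The gripper opens to 88 mm and grips with 3 to 60 N. Pads are 19 mm wide; open, the fingers measure 130 mm over their backs; the gripper's body (78 mm by 193 mm) begins 47 mm behind the grasp point.
Start: joints at [1.501, 0.359, 0.012, 0, -1.224, -0.288], TCP at [0.236, 0.632, 0.238] pointing down, gripper open.
Joint ranges: [-3.07, 3.07], [-1.43, 2.12], [-1.02, 1.25], [-3.03, 1.67], [-3.05, -0], [-3.03, 3.03]. Speed limits (rad/s): [2.39, 2.39, 3.01, 3.14, 3.14, 3.14].

### API

Orientations are given as [roll, pitch, yaw] about the fixed x, y, z axes, in that order (R = Rz(yaw) Ry(pitch) Rx(roll)).
In Python, from station import arm gives the robot as it stands.
- The arm moves only by the tool jog_arm, never from a script. Its argument "motion" is a list of rows, each an object of numbers: "dx", "dy", "dz": the shift along the tool's x, y, z in m; "twist": the turn about the tool's x in degrees. In form: [{"dx": .., "dy": .., "dz": .., "twist": ..}, ...]. A call has 1 to 20 rows; each row is the pose to reach, as a shift and turn from the pose commanded when the call began, along the tool's axes at that moment; what a row does not reach only later rows make up. A row lasts 1/12 s, in which the tool goes at most 41.7 mm and 7.16 degrees, less where a joint would pass 70% of its speed; a pose out of reach is approached as far as the arm can. A call with a gripper value outside its range is refused whole. "gripper" is the finger opening in m, from 0 to 0.0876, set as the call begins (left out, the last holds). The fingers move at their own pace and stop on an object; "newtons" is the grip in N (left out, the last holds). Time passes only in rows, so rows that repeat a pose let the fingers close. It gives the time, the measured TCP pose, the force and the opening at its end, in the units of the state.
- arm.get_state(): the state, without advancing time (a new reading comes with each control period).
- arm.grab_frame(name): name is "scene" or "top" or "wrist"; returns the picture (384x512x3 uint8, red, green, blue); there is no depth.
- arm.camera_model(name): a dict with "camera_matrix" (3x3 intrinsics, pixels), "k1" (the pictures are not rectified: a ray, as slopes to the right and down, at radius r is drawn at 1 + k1 r^2 times it, then the intrinsics apply), "eye" and "attitude" of the camera in the world. Camera axes: x right, y down, z forward; pixel columns grow to the right and rows downward; lengths in m; the calibration is good to about 2 mm. A picture is of the moment at which its call begins: read the wrist's pose just before it. camera_model takes no time and is no camera call; for the wrist camera it gives the pose at the moment of the call.
- arm.job_done(): hands the job in, once; it reports no verdict.
The state is a dict: "t": time; "q": joint angles; "qd": joint speeds; "joint_efforts": joint torques, N m; "eef_pos": TCP position; "ee_rot": TCP orientation; "force": force on the tool from outside, world axes, zero at the start; "moment": the same for the moment, N m; "width": finger opening in m.
Only numpy, scipy, OpenCV 4.12 (cv2) and the standard library are available. Lean on these libraries where they do the work, as an engineer would, in place of code of your own. Each camera call takes 0.05 s, during which the arm holds its last target.

### The job

Put the spare battery pack that lies on the table onto the charger: set it on the charger's deck with its nose towards the rails, slide it along the rails until the nose meets the terminal face and the spring detent clicks in and holds it, then let go. Leave everything else on the table where it is.

Things in the scene. Friction and masses are not known exactly. Their poses are not given: they have to be found in the camera images.
- pack_center (a point): Spare battery pack, loose, 0.4 kg, black, lying rails down: 100 long (x) x 60 wide (y) x 64 tall. This is its centre, 32 mm above its underside. +x points to the nose end, which goes in first: a low grey tongue standing out 18 mm ahead of the case. Grip the case's straight sides, 60 mm apart, x -50 to +32 mm from here, 18 to 58 mm above the underside (above that a 54 mm wide cover).
- pack_nose (a point): Tip of the pack's tongue, on its centre line, level with the underside: 50 mm ahead of and 32 mm below pack_center, same axes. The tongue, under the case, is 38 mm wide and 7 thick, 80 mm long, on a neck 26 wide; behind it, the last 20 mm of the pack (the heel) is 60 wide right down to the underside and does not fit between the rails.
- charger: Fixed grey and black charger, 200 long (x) x 104 wide; origin under its centre. The pack slides along its +x, flat on a deck 40 mm above the table. From the front edge (x = -100 mm) to x = -19 the deck is open, room to set the pack down; the rails follow, and at x = 55 to 98 a terminal tower, 82 mm above the table and 98 wide.
- shoe_mouth (a point): Where the rails begin: on the deck, on the centre line, charger's axes. First two flared guides, 8 mm high, narrow from 52 to 42 mm apart over 14 mm; then two rails 60 mm long, 13 high, 42 apart inside and 54 outside, with inward lips 9 mm above the deck and 31 apart that hold the tongue down: 2 mm play for it each side and above. Outside them the deck is clear.
- shoe_stop (a point): On the deck and centre line at the foot of the terminal face, 74 mm beyond shoe_mouth along +x, charger's axes. A pack that is fully home has its nose point here, against the face.
- detent (a joint): Spring detent, a rounded steel bump on the deck's centre line 25 mm before shoe_stop, 4 mm high. 0 = up; grows to 0.006 m as it is pressed (4.2 N at 0, 8.4 N at the bottom). The tongue presses it down during the last 25 mm of the slide (up to about 10 N of push; the rails are slick); with the pack home it springs up into a pocket under the tongue, back to 0, and holds it (about 8 N).
Mind the look-alikes: they are no part of the job. Leave any purple look-alike of the part that bears pack_center alone.

How it is judged:
At the end, for the whole second after the job is handed in: The pack is on the charger's rails, nose within 3 mm of the terminal face, within 4 mm of the centre line and 3 mm of the deck's level, in line with the rails within 0.1 rad, with the detent up again (pressed less than 2 mm) (x of pack_nose in the frame of shoe_stop above -0.003 m and y of pack_nose in the frame of shoe_stop between -0.004 and 0.004 m and z of pack_nose in the frame of shoe_stop between -0.003 and 0.003 m and angle between the x axis of pack_center and the x axis of shoe_stop, either way round below 0.1 rad and value of joint detent below 0.002 m); the robot touches nothing.
It fails at once if another loose thing on the table is shifted by more than 30 mm (distance of any of small_tin, small_tub, blue_tub, white_tub, big_tin, stir_stick, brush from where it was at the start of the episode above 0.03 m).
It also fails if it takes over 48 s, if anything falls off the work surface, if the arm or the gripper's body presses on something with over 40 N, if the wrist force passes 120 N, or if a joint passes its speed limit or range.

## Working session

There is one attempt and no reset: what is moved stays moved. The work goes in short steps, Python scripts to look and compute and a tool call to move; the robot and the scene stay as the last step left them, time stands still between calls to the robot, and variables do not carry over. Pictures are saved under pics/ and viewed, and the job is handed in when it is done.

Besides the shell and the picture viewer there is one more tool, called after "Emit:" by a JSON object that holds its "api" and its "payload". jog_arm: Moves the arm, as the interface text tells. Its arguments: {"type":"object","properties":{"motion":{"type":"array"},"gripper":{"type":"number"},"newtons":{"type":"number"}},"required":["motion"]}

```bash
ls; mkdir -p pics; python3 - <<'E'
from station import arm
import cv2
s=arm.get_state(); print(s)
for n in("scene","top","wrist"):
    m=arm.camera_model(n); print(n,m)
    cv2.imwrite(f"pics/{n}0.png",arm.grab_frame(n)[:,:,::-1])
E
```

```text
pics
{'t': 0.0, 'q': array([ 1.50104420e+00,  3.59357581e-01,  1.10411974e-02, -3.50865003e-04,
       -1.22410274e+00, -2.88082481e-01]), 'qd': array([-0.00114721, -0.00112018,  0.00059972, -0.00133333,  0.00145523,
        0.00067548]), 'joint_efforts': array([-1.50132011e-03, -5.82716990e+01,  2.93045533e+01,  6.99728429e+00,
        6.91508059e-03, -1.49643656e-04]), 'eef_pos': array([0.23628546, 0.63177628, 0.23663381]), 'ee_rot': array([ 0.0875889 ,  1.56914034, -1.84116153]), 'force': array([-0.90070677,  0.90260396,  0.30630924]), 'moment': array([ 0.00508805, -0.01384706,  0.00675487]), 'width': 0.08770334560037893}
scene {'camera_matrix': array([[497.83268446,   0.        , 254.1692355 ],
       [  0.        , 497.83268446, 187.0934506 ],
       [  0.        ,   0.        ,   1.        ]]), 'k1': -0.16235240765254894, 'eye': array([1.46062436, 0.2246649 , 0.70340569]), 'attitude': array([-2.18599015,  0.01784836,  1.83089471])}
top {'camera_matrix': array([[444.8473705 ,   0.        , 255.74561918],
       [  0.        , 444.8473705 , 198.75360337],
       [  0.        ,   0.        ,   1.        ]]), 'k1': 0.03182417237889198, 'eye': array([ 0.40483773, -0.0210253 ,  1.00332239]), 'attitude': array([-2.95546855,  0.00348447, -1.58547087])}
wrist {'camera_matrix': array([[303.19858439,   0.        , 253.86138817],
       [  0.        , 303.19858439, 192.06501071],
       [  0.        ,   0.        ,   1.        ]]), 'k1': -0.07408689295970657, 'eye': array([0.30429926, 0.60713308, 0.38451686]), 'attitude': array([ 2.86829820e+00, -1.98661521e-03, -1.92841754e+00])}
```

View pics/scene0.png

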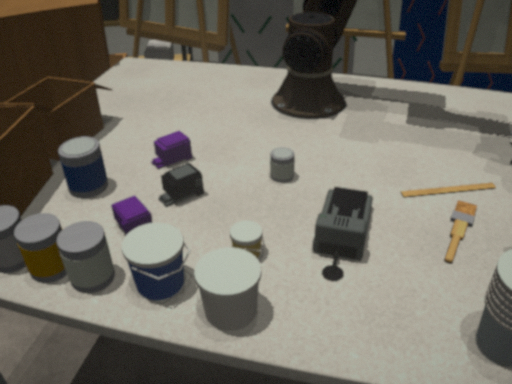

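View pics/top0.png

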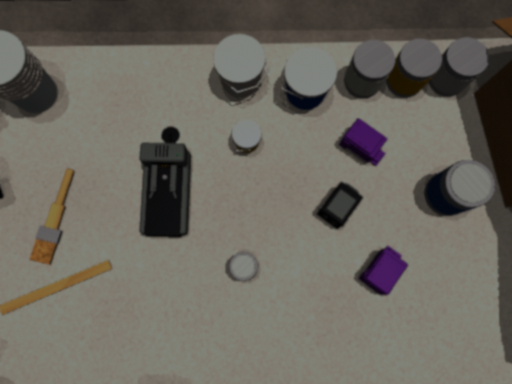

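View pics/wrist0.png

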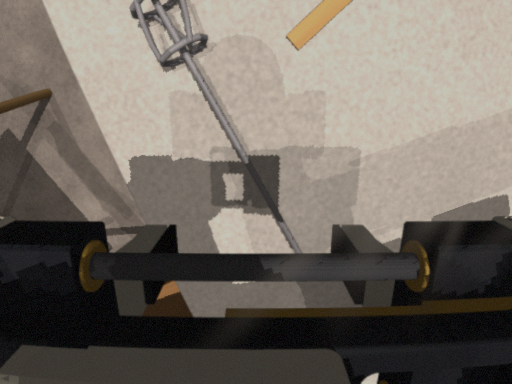

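```bash
cat > h.py <<'E'
import numpy as np, cv2
from scipy.spatial.transform import Rotation as R
def ray(m,px):
    K=m["camera_matrix"]; p=np.atleast_2d(np.array(px,float))
    d=np.c_[(p[:,0]-K[0,2])/K[0,0],(p[:,1]-K[1,2])/K[1,1]]
    u=d.copy()
    for _ in range(20): u=d/(1+m["k1"]*(u**2).sum(1,keepdims=True))
    return R.from_euler("xyz",m["attitude"]).apply(np.c_[u,np.ones(len(u))])
def plane(m,px,z):
    r=ray(m,px); e=np.array(m["eye"]); return e+r*((z-e[2])/r[:,2])[:,None]
def proj(m,P):
    P=np.atleast_2d(np.array(P,float)); c=R.from_euler("xyz",m["attitude"]).inv().apply(P-m["eye"])
    u=c[:,:2]/c[:,2:]; u=u*(1+m["k1"]*(u**2).sum(1,keepdims=True)); K=m["camera_matrix"]
    return np.c_[u[:,0]*K[0,0]+K[0,2],u[:,1]*K[1,1]+K[1,2]]
E
python3 - <<'E'
import cv2,numpy as np
t=cv2.imread("pics/top0.png"); s=cv2.imread("pics/scene0.png")
def br(i): return np.clip((i/255.)**.6*255,0,255).astype(np.uint8)
a=cv2.resize(br(t[165:245,300:380]),(560,560),interpolation=cv2.INTER_CUBIC)
b=cv2.resize(br(t[120:245,120:210]),None,fx=4.5,fy=4.5,interpolation=cv2.INTER_CUBIC)
cv2.imwrite("pics/a1.png",a);cv2.imwrite("pics/b1.png",b)
c=cv2.resize(br(s[150:215,145:215]),(560,520),interpolation=cv2.INTER_CUBIC)
d=cv2.resize(br(s[180:265,300:385]),(560,560),interpolation=cv2.INTER_CUBIC)
cv2.imwrite("pics/c1.png",c);cv2.imwrite("pics/d1.png",d)
E
```

```text
(no output)
```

View pics/a1.png

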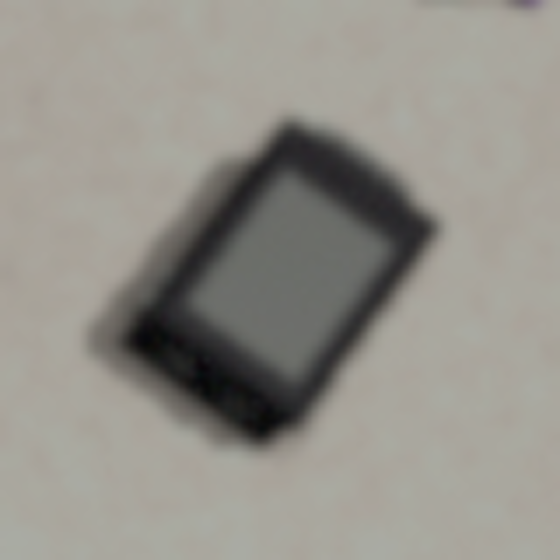

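View pics/b1.png

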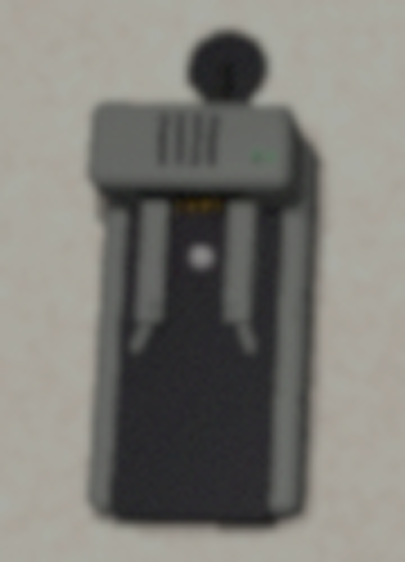

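View pics/c1.png

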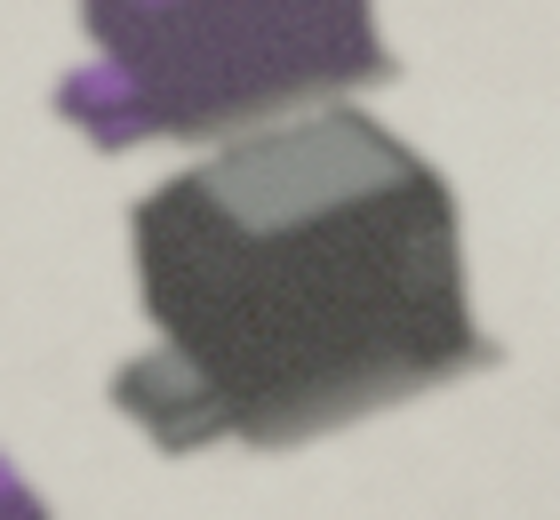

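View pics/d1.png

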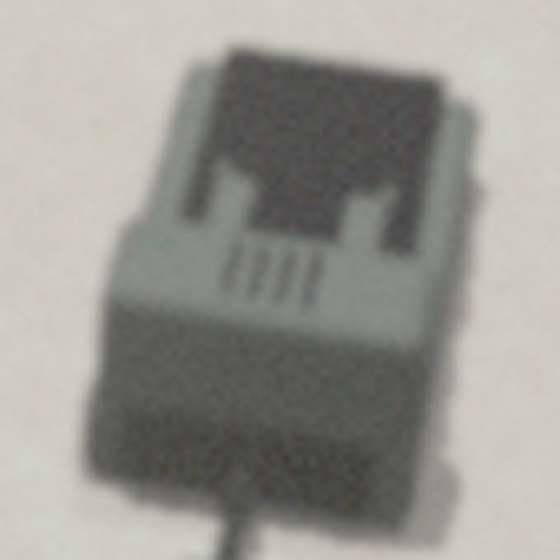

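```bash
python3 - <<'E'
from h import *
from station import arm
m=arm.camera_model("top"); s=arm.get_state(); w=arm.camera_model("wrist")
f=lambda l,z,o,k:print(np.round(plane(m,np.array(l,float)/k+o,z),4)[:,:2].tolist())
f([[201,257]],.043,(120-.4,120-.4),4.5)
f([[140,200],[135,320],[168,200],[160,320],[228,200],[225,320],[253,200],[245,320]],.053,(119.6,119.6),4.5)
f([[92,185],[290,190]],.082,(119.6,119.6),4.5)
f([[110,518],[275,520]],.04,(119.6,119.6),4.5)
# pack
f([[295,175],[390,245],[290,385],[190,305]],.064,(300-.43,165-.43),7)
f([[290,120],[435,230],[265,440],[130,335]],.058,(300-.43,165-.43),7)
ms=arm.camera_model("scene")
g=lambda l,z:print("sc",np.round(plane(ms,np.array(l,float)/8+(144.5,149.5),z),4)[:,:2].tolist())
g([[120,392],[170,447]],.003)
Rt=R.from_euler("xyz",s["ee_rot"]); print(Rt.as_matrix().round(3))
print("cam in tool",Rt.inv().apply(w["eye"]-s["eef_pos"]), (Rt.inv()*R.from_euler("xyz",w["attitude"])).as_matrix().round(3))
E
```

```text
[[0.6385, 0.1816]]
[[0.6652, 0.21], [0.6052, 0.2107], [0.665, 0.1963], [0.605, 0.1986], [0.6646, 0.167], [0.6045, 0.1672], [0.6644, 0.1547], [0.6044, 0.1575]]
[[0.6649, 0.2259], [0.6611, 0.1319]]
[[0.5107, 0.2229], [0.5084, 0.1436]]
[[0.599, -0.2057], [0.5767, -0.2336], [0.5339, -0.2009], [0.559, -0.1717]]
[[0.6177, -0.2062], [0.5823, -0.249], [0.518, -0.1936], [0.5509, -0.1539]]
sc [[0.6042, -0.2503], [0.6258, -0.2248]]
[[-0.     0.937 -0.35 ]
 [-0.001 -0.35  -0.937]
 [-1.     0.     0.001]]
cam in tool [-0.14776731  0.07236155 -0.00046739] [[-0.001 -0.27   0.963]
 [ 0.    -0.963 -0.27 ]
 [ 1.     0.     0.001]]
```

Emit:
{"api": "jog_arm", "payload": {"motion": [{"dy": 0.45,"dz": 0.31,"twist": -18.5},{"dy": 0.45,"dz": 0.31,"twist": -18.5},{"dy": 0.45,"dz": 0.31,"twist": -18.5},{"dy": 0.45,"dz": 0.31,"twist": -18.5},{"dy": 0.45,"dz": 0.31,"twist": -18.5},{"dy": 0.45,"dz": 0.31,"twist": -18.5},{"dy": 0.45,"dz": 0.31,"twist": -18.5},{"dy": 0.45,"dz": 0.31,"twist": -18.5},{"dy": 0.45,"dz": 0.31,"twist": -18.5},{"dy": 0.45,"dz": 0.31,"twist": -18.5},{"dy": 0.45,"dz": 0.31,"twist": -18.5},{"dy": 0.45,"dz": 0.31,"twist": -18.5},{"dy": 0.45,"dz": 0.31,"twist": -18.5},{"dy": 0.45,"dz": 0.31,"twist": -18.5},{"dy": 0.45,"dz": 0.31,"twist": -18.5},{"dy": 0.45,"dz": 0.31,"twist": -18.5},{"dy": 0.45,"dz": 0.31,"twist": -18.5},{"dy": 0.45,"dz": 0.31,"twist": -18.5}]}}

```text
invalid input
```

```bash
cat > look.py <<'E'
import sys,pickle
from h import *
from station import arm
n=sys.argv[1]
m=arm.camera_model("wrist"); im=arm.grab_frame("wrist")[:,:,::-1]; s=arm.get_state()
pickle.dump((m,s,im),open(n+".pkl","wb"))
b=np.clip((im/255.)**.6*255,0,255).astype(np.uint8)
cv2.imwrite(f"pics/{n}.png",cv2.resize(b,(800,600),interpolation=cv2.INTER_CUBIC))
print(s["t"],s["eef_pos"],s["ee_rot"],np.abs(s["qd"]).max(),s["force"],s["width"])
E
python3 look.py w1
```

```text
0.2 [0.23629982 0.63197646 0.23697186] [ 0.11462822  1.56973503 -1.81403381] 0.003070654676333472 [ 0.61271161 -0.02434264  0.05322125] 0.08758175140234926
```

View pics/w1.png

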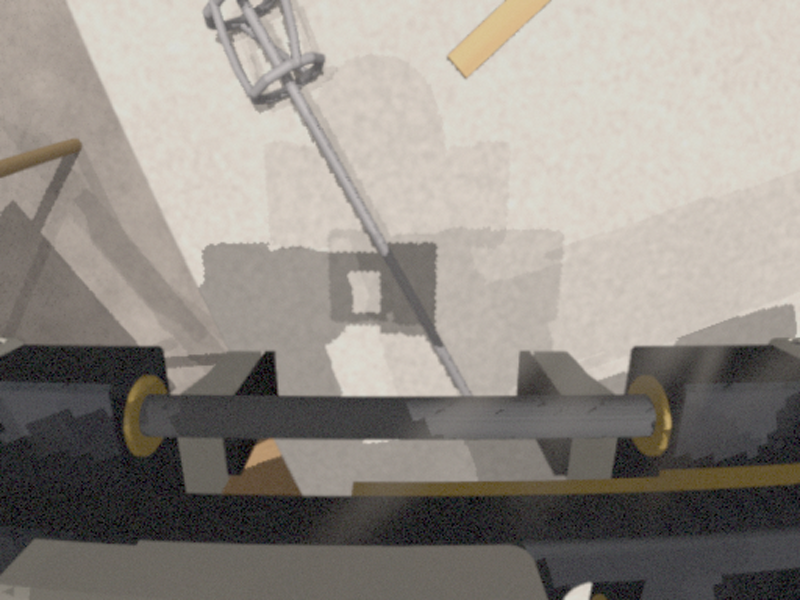

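The wrist picture shows only the bare table and the jaws, because the call was refused and the arm has not moved. I'll retry with all four keys in each row.

Emit:
{"api": "jog_arm", "payload": {"motion": [{"dx": 0,"dy": 0.45,"dz": 0.31,"twist": -18.5},{"dx": 0,"dy": 0.45,"dz": 0.31,"twist": -18.5},{"dx": 0,"dy": 0.45,"dz": 0.31,"twist": -18.5},{"dx": 0,"dy": 0.45,"dz": 0.31,"twist": -18.5},{"dx": 0,"dy": 0.45,"dz": 0.31,"twist": -18.5},{"dx": 0,"dy": 0.45,"dz": 0.31,"twist": -18.5},{"dx": 0,"dy": 0.45,"dz": 0.31,"twist": -18.5},{"dx": 0,"dy": 0.45,"dz": 0.31,"twist": -18.5},{"dx": 0,"dy": 0.45,"dz": 0.31,"twist": -18.5},{"dx": 0,"dy": 0.45,"dz": 0.31,"twist": -18.5},{"dx": 0,"dy": 0.45,"dz": 0.31,"twist": -18.5},{"dx": 0,"dy": 0.45,"dz": 0.31,"twist": -18.5},{"dx": 0,"dy": 0.45,"dz": 0.31,"twist": -18.5},{"dx": 0,"dy": 0.45,"dz": 0.31,"twist": -18.5},{"dx": 0,"dy": 0.45,"dz": 0.31,"twist": -18.5},{"dx": 0,"dy": 0.45,"dz": 0.31,"twist": -18.5},{"dx": 0,"dy": 0.45,"dz": 0.31,"twist": -18.5},{"dx": 0,"dy": 0.45,"dz": 0.31,"twist": -18.5}]}}

```text
t: 1.7
eef_pos: [0.5488, 0.1853, 0.2376]
ee_rot: [2.779, 1.571, 1.175]
force: [-0.3, 0.3, 0.2]
width: 0.0876
```

```bash
python3 look.py w2
```

```text
1.75 [0.54880921 0.18542635 0.23769326] [2.64357019 1.57051578 1.03968513] 0.001814392121745335 [-0.29145705 -0.28234933 -0.05369126] 0.08771679028335594
```

View pics/w2.png

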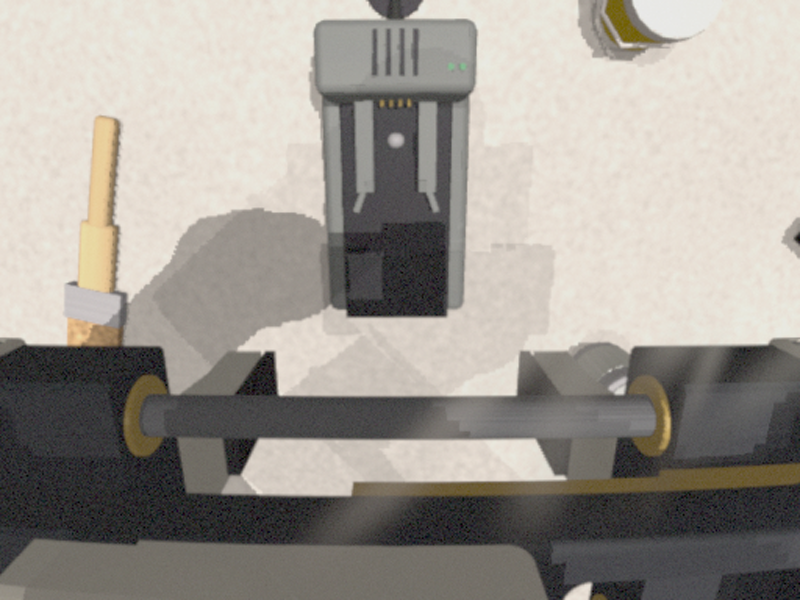

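```bash
python3 - <<'E'
import pickle,cv2,numpy as np
m,s,im=pickle.load(open("w2.pkl","rb"))
b=np.clip((im/255.)**.5*255,0,255).astype(np.uint8)
cv2.imwrite("pics/w2z.png",cv2.resize(b[8:208,200:306],None,fx=5,fy=5,interpolation=cv2.INTER_CUBIC)[400:,:])
cv2.imwrite("pics/w2y.png",cv2.resize(b[8:132,200:306],None,fx=4.8,fy=4.8,interpolation=cv2.INTER_CUBIC))
E
```

```text
(no output)
```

View pics/w2z.png

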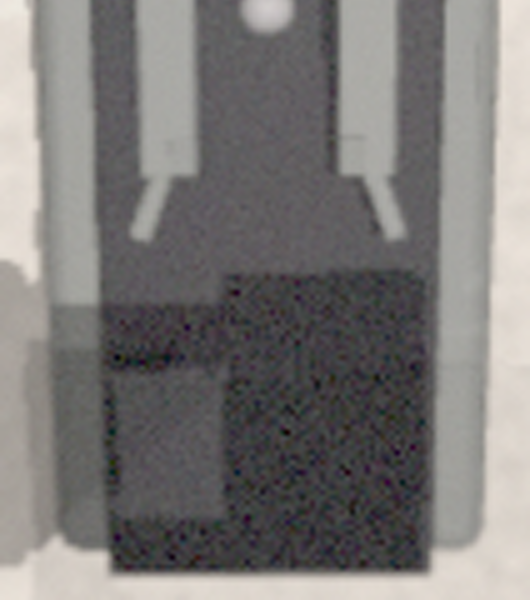

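View pics/w2y.png

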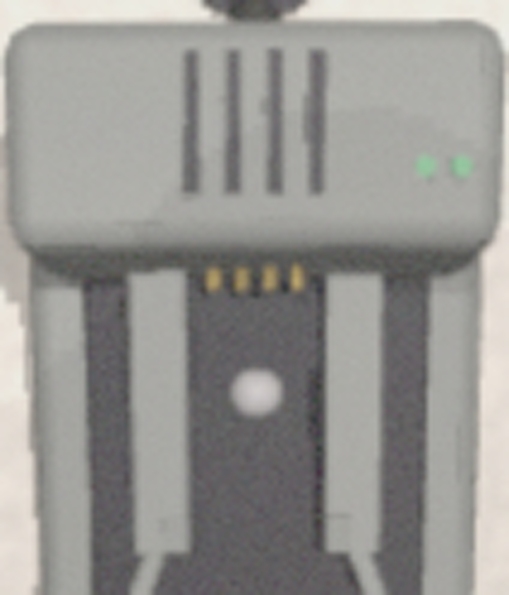

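```bash
python3 - <<'E'
from h import *
import pickle
m,s,im=pickle.load(open("w2.pkl","rb"))
f=lambda l,z,o,k:print(np.round(plane(m,(np.array(l,float)+.5)/k-.5+o,z),4)[:,:2].tolist())
f([[257,391]],.043,(200,8),4.8)
f([[130,270],[135,550],[188,270],[190,550],[326,270],[326,550],[382,270],[380,550]],.053,(200,8),4.8)
f([[112,572],[430,572]],.04,(200,88),5)
f([[20,240],[495,240]],.080,(200,8),4.8)
f([[135,240],[404,240]],.048,(200,88),5)
print(R.from_euler("xyz",s["ee_rot"]).as_matrix().round(4))
E
```

```text
[[0.6407, 0.1835]]
[[0.6662, 0.2099], [0.6069, 0.2119], [0.6658, 0.1974], [0.6065, 0.1996], [0.6648, 0.1678], [0.6055, 0.1692], [0.6644, 0.1558], [0.6051, 0.1571]]
[[0.5134, 0.225], [0.5109, 0.149]]
[[0.6691, 0.2291], [0.666, 0.1357]]
[[0.5923, 0.2143], [0.5903, 0.1551]]
[[ 1.000e-04  9.995e-01 -3.310e-02]
 [ 2.000e-04 -3.310e-02 -9.995e-01]
 [-1.000e+00  1.000e-04 -2.000e-04]]
```

The wrist picture shows the whole charger (800x600): detent at (396,140), rails from y 100 to 192, deck front edge at y 316. That puts the charger's yaw at about -0.033 and shoe_stop at about (0.666, 0.1826). Next is the pack.

Emit:
{"api": "jog_arm", "payload": {"motion": [{"dx": 0,"dy": 0,"dz": 0.36,"twist": 37},{"dx": 0,"dy": 0,"dz": 0.36,"twist": 37},{"dx": 0,"dy": 0,"dz": 0.36,"twist": 37},{"dx": 0,"dy": 0,"dz": 0.36,"twist": 37},{"dx": 0,"dy": 0,"dz": 0.36,"twist": 37},{"dx": 0,"dy": 0,"dz": 0.36,"twist": 37},{"dx": 0,"dy": 0,"dz": 0.36,"twist": 37},{"dx": 0,"dy": 0,"dz": 0.36,"twist": 37},{"dx": 0,"dy": 0,"dz": 0.36,"twist": 37},{"dx": 0,"dy": 0,"dz": 0.36,"twist": 37},{"dx": 0,"dy": 0,"dz": 0.36,"twist": 37},{"dx": 0,"dy": 0,"dz": 0.36,"twist": 37},{"dx": 0,"dy": 0,"dz": 0.36,"twist": 37},{"dx": 0,"dy": 0,"dz": 0.36,"twist": 37}]}}

```text
t: 2.92
eef_pos: [0.5371, -0.1742, 0.2377]
ee_rot: [2.423, 1.57, 0.173]
force: [0.1, -0.5, 0.5]
width: 0.0876
```

```bash
python3 look.py w3
```

```text
2.9667 [ 0.53704157 -0.17429333  0.23771123] [2.44982238 1.57050712 0.20027254] 0.0069492549242779105 [-0.43896123 -0.34487382  0.45188395] 0.08778962003102371
```

View pics/w3.png

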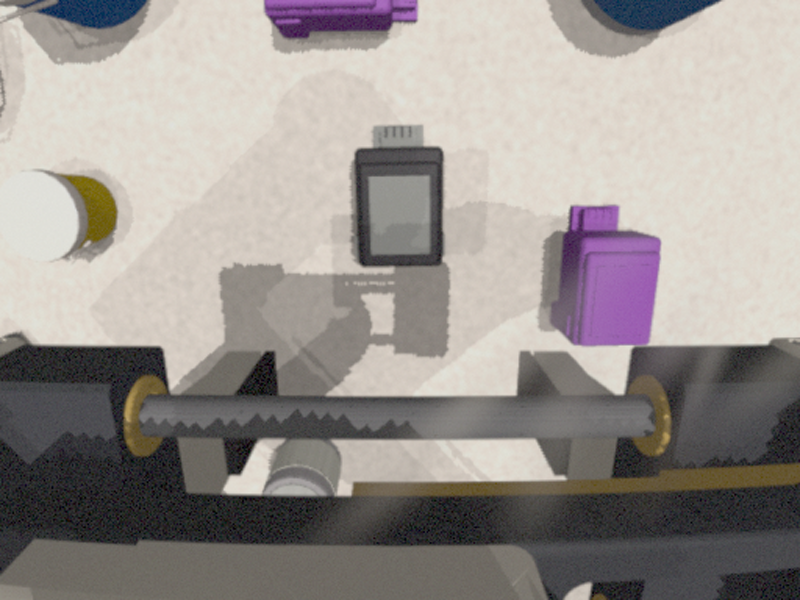

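```bash
python3 - <<'E'
import pickle,cv2,numpy as np
m,s,im=pickle.load(open("w3.pkl","rb"))
b=np.clip((im/255.)**.5*255,0,255).astype(np.uint8)
cv2.imwrite("pics/w3z.png",cv2.resize(b[74:174,215:295],None,fx=6,fy=6,interpolation=cv2.INTER_CUBIC))
E
```

```text
(no output)
```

View pics/w3z.png

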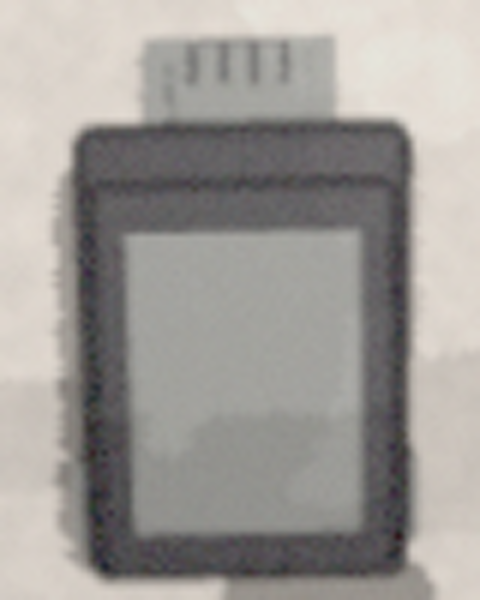

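```bash
python3 - <<'E'
from h import *
import pickle
m,s,im=pickle.load(open("w3.pkl","rb"))
Rt=R.from_euler("xyz",s["ee_rot"]);print(Rt.as_matrix().round(4))
def f(l,z):
    P=plane(m,(np.array(l,float)+.5)/6-.5+(215,74),z); print(np.round(Rt.inv().apply(P-s["eef_pos"])[:,1:]*1000,1).tolist(), P[:,:2].round(4).tolist())
f([[145,38],[332,36],[150,118],[332,115]],.007)
f([[78,150],[95,565],[412,150],[407,565],[245,125],[250,577]],.058)
f([[124,235],[362,232],[362,532],[135,535]],.064)
E
```

```text
[[ 3.000e-04  7.784e-01 -6.278e-01]
 [ 1.000e-04 -6.278e-01 -7.784e-01]
 [-1.000e+00  2.000e-04 -2.000e-04]]
[[104.3, -18.1], [104.7, 18.8], [89.0, -17.3], [89.6, 19.0]] [[0.6296, -0.2256], [0.6068, -0.2546], [0.6172, -0.2167], [0.5949, -0.2453]]
[[81.4, -27.6], [8.1, -26.0], [81.4, 30.3], [8.2, 31.1], [85.5, 1.4], [5.9, 2.4]] [[0.6177, -0.2039], [0.5597, -0.1592], [0.5814, -0.249], [0.5239, -0.2037], [0.6028, -0.229], [0.5402, -0.1799]]
[[67.0, -19.4], [67.6, 21.5], [15.3, 22.4], [14.8, -18.2]] [[0.6015, -0.2012], [0.5762, -0.2334], [0.535, -0.2013], [0.56, -0.1694]]
```

The pack lies with its tongue up in the picture, tip at about (398,126) of 800x600. In tool axes its centre is at y +54.5 mm, z +1.5 mm, turned by about -1.2° twist. Next I go down onto it.

Emit:
{"api": "jog_arm", "payload": {"motion": [{"dx": 0,"dy": 0.03,"dz": 0.0015,"twist": -1.2},{"dx": 0.02,"dy": 0.05,"dz": 0.0015,"twist": -1.2},{"dx": 0.05,"dy": 0.05,"dz": 0.0015,"twist": -1.2},{"dx": 0.085,"dy": 0.05,"dz": 0.0015,"twist": -1.2},{"dx": 0.12,"dy": 0.05,"dz": 0.0015,"twist": -1.2},{"dx": 0.15,"dy": 0.05,"dz": 0.0015,"twist": -1.2},{"dx": 0.175,"dy": 0.05,"dz": 0.0015,"twist": -1.2},{"dx": 0.19,"dy": 0.05,"dz": 0.0015,"twist": -1.2},{"dx": 0.2,"dy": 0.05,"dz": 0.0015,"twist": -1.2},{"dx": 0.205,"dy": 0.05,"dz": 0.0015,"twist": -1.2},{"dx": 0.205,"dy": 0.05,"dz": 0.0015,"twist": -1.2},{"dx": 0.205,"dy": 0.05,"dz": 0.0015,"twist": -1.2},{"dx": 0.205,"dy": 0.05,"dz": 0.0015,"twist": -1.2}]}}

```text
t: 4.05
eef_pos: [0.5757, -0.2081, 0.0339]
ee_rot: [2.098, 1.569, -0.132]
force: [0.3, -0.8, -0.2]
width: 0.0875
```

```bash
python3 look.py w4
```

```text
4.1 [ 0.57561074 -0.20815298  0.03394193] [ 2.1380178   1.5684831  -0.09224102] 0.003353158566167364 [ 0.04747449 -0.60111069  0.15691024] 0.08794030087890521
```

View pics/w4.png

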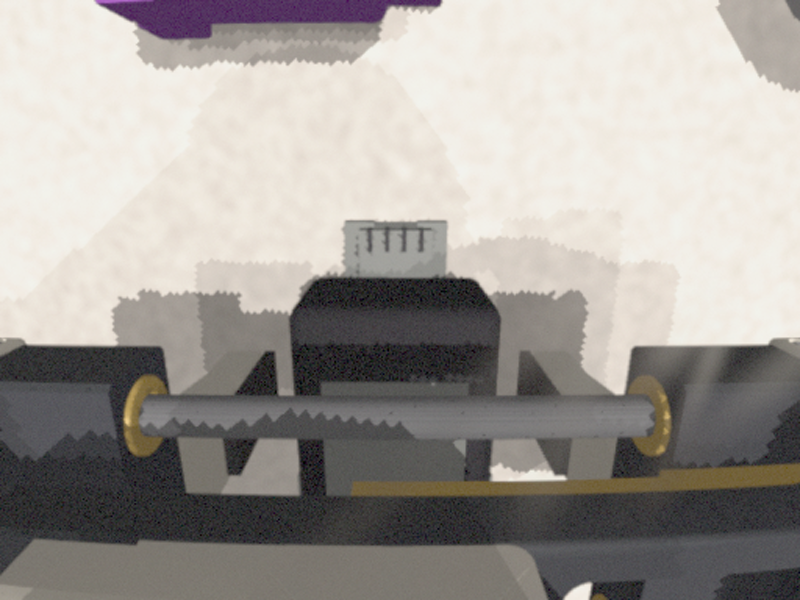

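The pack (case x 292–500) sits centred between the pads, with its tongue straight ahead at (395,222). I close the jaws now.

Emit:
{"api": "jog_arm", "payload": {"motion": [{"dx": 0,"dy": 0,"dz": 0,"twist": 0},{"dx": 0,"dy": 0,"dz": 0,"twist": 0},{"dx": 0,"dy": 0,"dz": 0,"twist": 0},{"dx": 0,"dy": 0,"dz": 0,"twist": 0},{"dx": 0,"dy": 0,"dz": 0,"twist": 0},{"dx": 0,"dy": 0,"dz": 0,"twist": 0}], "gripper": 0.04, "newtons": 30}}

```text
t: 4.6
eef_pos: [0.5749, -0.2081, 0.0327]
ee_rot: [2.226, 1.57, -0.005]
force: [-0.8, 1.2, 1.6]
width: 0.0596
```

```bash
python3 look.py w5
```

```text
4.65 [ 0.57491959 -0.20812034  0.03275203] [ 2.144472    1.57037257 -0.08598358] 0.001113114061502471 [-0.17216381  0.53118853  2.13375452] 0.05989950352708166
```

View pics/w5.png

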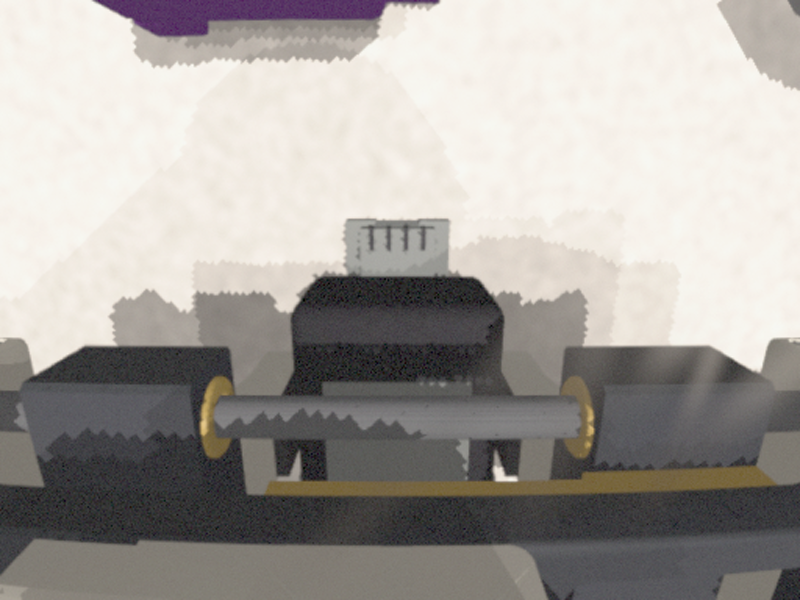

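```bash
python3 - <<'E'
from h import *
import pickle
m,s,im=pickle.load(open("w5.pkl","rb"))
Rt=R.from_euler("xyz",s["ee_rot"]);print(Rt.as_matrix().round(4))
def f(l,z):
    P=plane(m,(np.array(l,float)+.5)/1.5625-.5,z); print(np.round(Rt.inv().apply(P-s["eef_pos"])[:,1:]*1000,1).tolist())
f([[346,220],[449,219],[350,274],[449,274]],.007)
E
```

```text
[[ 4.000e-04  7.902e-01 -6.128e-01]
 [-0.000e+00 -6.128e-01 -7.902e-01]
 [-1.000e+00  4.000e-04 -2.000e-04]]
[[54.0, -18.9], [54.4, 18.6], [33.9, -17.9], [33.9, 19.2]]
```

Emit:
{"api": "jog_arm", "payload": {"motion": [{"dx": -0.02,"dy": 0,"dz": 0,"twist": 0},{"dx": -0.055,"dy": 0,"dz": 0,"twist": 0},{"dx": -0.095,"dy": 0,"dz": 0,"twist": 0},{"dx": -0.12,"dy": -0.005,"dz": -0.005,"twist": -2},{"dx": -0.12,"dy": -0.023,"dz": -0.024,"twist": -6},{"dx": -0.12,"dy": -0.048,"dz": -0.05,"twist": -10},{"dx": -0.12,"dy": -0.073,"dz": -0.076,"twist": -14},{"dx": -0.12,"dy": -0.098,"dz": -0.102,"twist": -18},{"dx": -0.12,"dy": -0.123,"dz": -0.128,"twist": -22},{"dx": -0.12,"dy": -0.148,"dz": -0.154,"twist": -26},{"dx": -0.12,"dy": -0.173,"dz": -0.18,"twist": -30},{"dx": -0.12,"dy": -0.198,"dz": -0.206,"twist": -33},{"dx": -0.12,"dy": -0.223,"dz": -0.232,"twist": -36},{"dx": -0.12,"dy": -0.248,"dz": -0.258,"twist": -36},{"dx": -0.12,"dy": -0.266,"dz": -0.276,"twist": -36},{"dx": -0.12,"dy": -0.2756,"dz": -0.2861,"twist": -36},{"dx": -0.12,"dy": -0.2756,"dz": -0.2861,"twist": -36},{"dx": -0.12,"dy": -0.2756,"dz": -0.2861,"twist": -36},{"dx": -0.12,"dy": -0.2756,"dz": -0.2861,"twist": -36}]}}

```text
t: 6.23
eef_pos: [0.5318, 0.1859, 0.152]
ee_rot: [-0.97, 1.569, -2.573]
force: [0.7, -1.1, -4.1]
width: 0.0601
```

```bash
python3 look.py w6; python3 - <<'E'
from h import *
import pickle
m,s,im=pickle.load(open("w6.pkl","rb"))
Rt=R.from_euler("xyz",s["ee_rot"]);print(Rt.as_matrix().round(4))
E
```

```text
6.2833 [0.53195209 0.18567401 0.15212638] [-0.96175756  1.56952061 -2.56494265] 0.005437952913206534 [-0.29472246 -0.31297923 -4.37162928] 0.0593777414783313
[[-1.100e-03  9.995e-01 -3.240e-02]
 [-7.000e-04 -3.240e-02 -9.995e-01]
 [-1.000e+00 -1.000e-03  7.000e-04]]
```

View pics/w6.png

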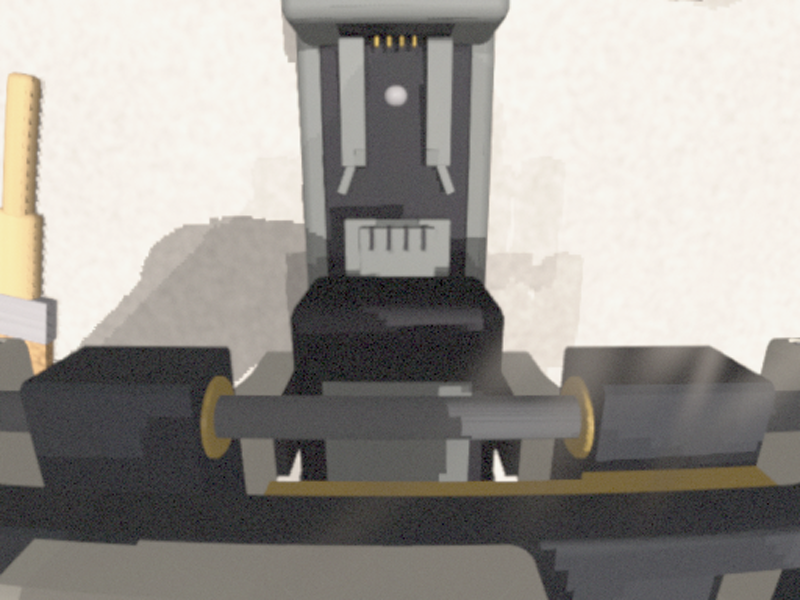

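```bash
cat > meas.py <<'E'
from h import *
import pickle,sys
def load(n):
    m,s,im=pickle.load(open(n+".pkl","rb")); Rt=R.from_euler("xyz",s["ee_rot"])
    def f(l,z):
        P=plane(m,(np.array(l,float)+.5)/1.5625-.5,z); print(z,np.round(Rt.inv().apply(P-s["eef_pos"])[:,1:]*1000,1).tolist(),P[:,:2].round(4).tolist())
    return f
E
python3 - <<'E'
from meas import *
f=load("w6")
f([[396,96]],.043)
f([[339,40],[340,165],[364,40],[366,165],[428,40],[427,165],[452,40],[450,165]],.053)
f([[343,192],[449,192]],.048)
f([[346,220],[449,219]],.007+.12)
E
```

```text
0.043 [[108.2, -1.2]] [[0.6401, 0.1833]]
0.053 [[132.6, -28.5], [74.0, -29.4], [132.5, -16.5], [73.9, -16.3], [132.5, 14.1], [74.0, 14.4], [132.6, 25.6], [74.0, 26.0]] [[0.6653, 0.2098], [0.6067, 0.2126], [0.6648, 0.1978], [0.6063, 0.1995], [0.6638, 0.1672], [0.6053, 0.1688], [0.6636, 0.1557], [0.605, 0.1572]]
0.048 [[60.3, -28.8], [60.4, 26.4]] [[0.5931, 0.2124], [0.5913, 0.1572]]
0.127 [[54.2, -19.2], [54.5, 18.2]] [[0.5867, 0.2031], [0.5859, 0.1657]]
```

Emit:
{"api": "jog_arm", "payload": {"motion": [{"dx": 0.02,"dy": 0,"dz": -0.001,"twist": 0},{"dx": 0.045,"dy": 0,"dz": -0.001,"twist": 0},{"dx": 0.062,"dy": 0,"dz": -0.001,"twist": 0},{"dx": 0.072,"dy": 0,"dz": -0.001,"twist": 0},{"dx": 0.076,"dy": 0,"dz": -0.001,"twist": 0},{"dx": 0.078,"dy": 0,"dz": -0.001,"twist": 0},{"dx": 0.079,"dy": 0,"dz": -0.001,"twist": 0},{"dx": 0.079,"dy": 0,"dz": -0.001,"twist": 0},{"dx": 0.079,"dy": 0,"dz": -0.001,"twist": 0}]}}

```text
t: 7.03
eef_pos: [0.5329, 0.1881, 0.0745]
ee_rot: [2.195, 1.569, 0.593]
force: [0.2, 0.3, -3.0]
width: 0.0599
```

```bash
python3 look.py w7
```

```text
7.0833 [0.53282801 0.18816632 0.07449178] [2.20051477 1.5691517  0.59844388] 0.003067136228928494 [ 0.45989842  0.30726951 -4.09694405] 0.059793979419409816
```

View pics/w7.png

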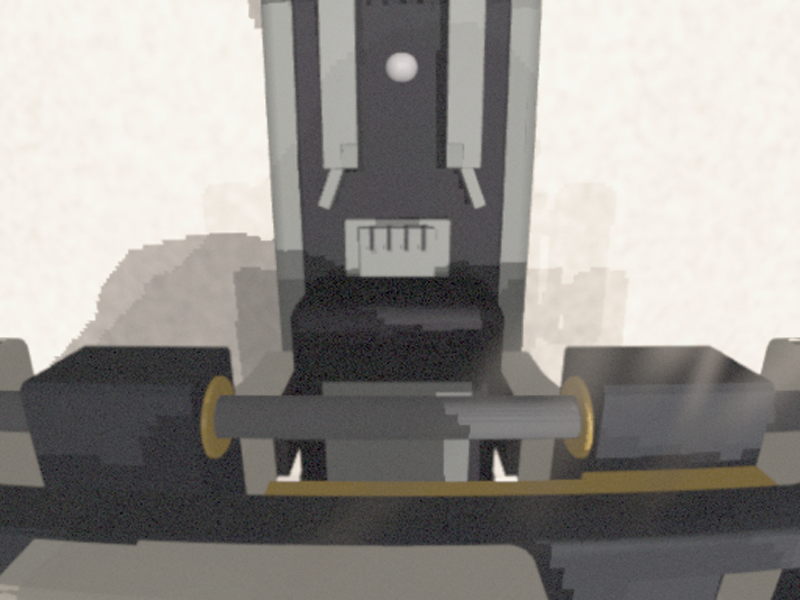

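```bash
python3 - <<'E'
from meas import *
f=load("w7")
f([[401,67]],.043)
f([[319,5],[323,167],[484,5],[481,167],[357,5],[358,143],[448,5],[447,143]],.053)
f([[321,206],[484,206]],.048)
f([[346,220],[450,220],[346,276],[449,276]],.0475)
E
```

```text
0.043 [[107.4, 1.0]] [[0.6402, 0.1838]]
0.053 [[124.9, -25.8], [73.1, -26.0], [124.9, 27.9], [73.1, 28.8], [124.7, -13.4], [81.1, -13.7], [124.7, 16.2], [81.1, 16.8]] [[0.6585, 0.21], [0.6067, 0.2119], [0.6568, 0.1564], [0.6051, 0.1572], [0.6579, 0.1977], [0.6143, 0.1994], [0.657, 0.1681], [0.6134, 0.1689]]
0.048 [[59.3, -28.0], [59.4, 31.3]] [[0.593, 0.2143], [0.5912, 0.1551]]
0.0475 [[54.2, -19.1], [54.2, 19.1], [33.1, -19.7], [33.1, 19.3]] [[0.5876, 0.2056], [0.5864, 0.1674], [0.5666, 0.2068], [0.5654, 0.1679]]
```

Emit:
{"api": "jog_arm", "payload": {"motion": [{"dx": 0.0005,"dy": 0,"dz": 0.0012,"twist": -0.3},{"dx": 0.001,"dy": 0,"dz": 0.0012,"twist": -0.3},{"dx": 0.0012,"dy": 0,"dz": 0.0012,"twist": -0.3},{"dx": 0.0015,"dy": 0,"dz": 0.0012,"twist": -0.3},{"dx": 0.0015,"dy": 0,"dz": 0.0012,"twist": -0.3},{"dx": 0.0015,"dy": 0,"dz": 0.0012,"twist": -0.3}]}}

```text
t: 7.58
eef_pos: [0.5325, 0.1867, 0.0727]
ee_rot: [1.872, 1.57, 0.276]
force: [-3.3, -0.5, 6.1]
width: 0.0598
```

Emit:
{"api": "jog_arm", "payload": {"motion": [{"dx": -0.0005,"dy": 0.001,"dz": 0,"twist": 0},{"dx": -0.0005,"dy": 0.004,"dz": 0,"twist": 0},{"dx": -0.0005,"dy": 0.008,"dz": 0,"twist": 0},{"dx": -0.0005,"dy": 0.012,"dz": 0,"twist": 0},{"dx": -0.0005,"dy": 0.016,"dz": 0,"twist": 0},{"dx": -0.0005,"dy": 0.02,"dz": 0,"twist": 0},{"dx": -0.0005,"dy": 0.023,"dz": 0,"twist": 0},{"dx": -0.0005,"dy": 0.025,"dz": 0,"twist": 0},{"dx": -0.0005,"dy": 0.025,"dz": 0,"twist": 0}]}}

```text
t: 8.33
eef_pos: [0.5583, 0.1861, 0.0727]
ee_rot: [1.78, 1.57, 0.183]
force: [-0.1, -1.6, 3.4]
width: 0.0599
```

```bash
python3 look.py w8
```

```text
8.3833 [0.55825734 0.18604573 0.07276812] [1.81301797 1.56962099 0.2159736 ] 0.008338509284540543 [ 0.98699706 -2.21554276  2.82823828] 0.05965695036097892
```

View pics/w8.png

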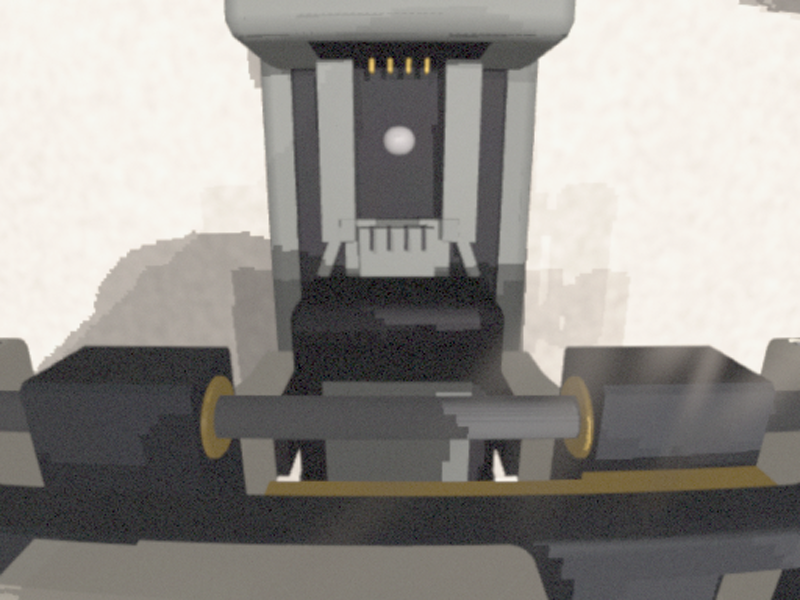

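The tongue tip (397,220) is under the lips, centred between the rails at about 318 and 482, and the forces are small. I keep sliding.

Emit:
{"api": "jog_arm", "payload": {"motion": [{"dx": -0.0002,"dy": 0.004,"dz": 0.0003,"twist": 0},{"dx": -0.0002,"dy": 0.009,"dz": 0.0003,"twist": 0},{"dx": -0.0002,"dy": 0.014,"dz": 0.0003,"twist": 0},{"dx": -0.0002,"dy": 0.019,"dz": 0.0003,"twist": 0},{"dx": -0.0002,"dy": 0.024,"dz": 0.0003,"twist": 0},{"dx": -0.0002,"dy": 0.028,"dz": 0.0003,"twist": 0},{"dx": -0.0002,"dy": 0.032,"dz": 0.0003,"twist": 0},{"dx": -0.0002,"dy": 0.036,"dz": 0.0003,"twist": 0},{"dx": -0.0002,"dy": 0.04,"dz": 0.0003,"twist": 0},{"dx": -0.0002,"dy": 0.044,"dz": 0.0003,"twist": 0},{"dx": -0.0002,"dy": 0.047,"dz": 0.0003,"twist": 0},{"dx": -0.0002,"dy": 0.05,"dz": 0.0003,"twist": 0},{"dx": -0.0002,"dy": 0.05,"dz": 0.0003,"twist": 0}]}}

```text
t: 9.47
eef_pos: [0.6097, 0.1849, 0.0732]
ee_rot: [1.895, 1.567, 0.298]
force: [7.3, -0.4, -1.6]
width: 0.0596
```

```bash
python3 look.py w9
```

```text
9.5167 [0.60970616 0.1850284  0.07315618] [1.93802778 1.56653549 0.34133627] 0.008428632426997977 [ 6.72007705 -0.52889702 -1.11050413] 0.0597882106924956
```

View pics/w9.png

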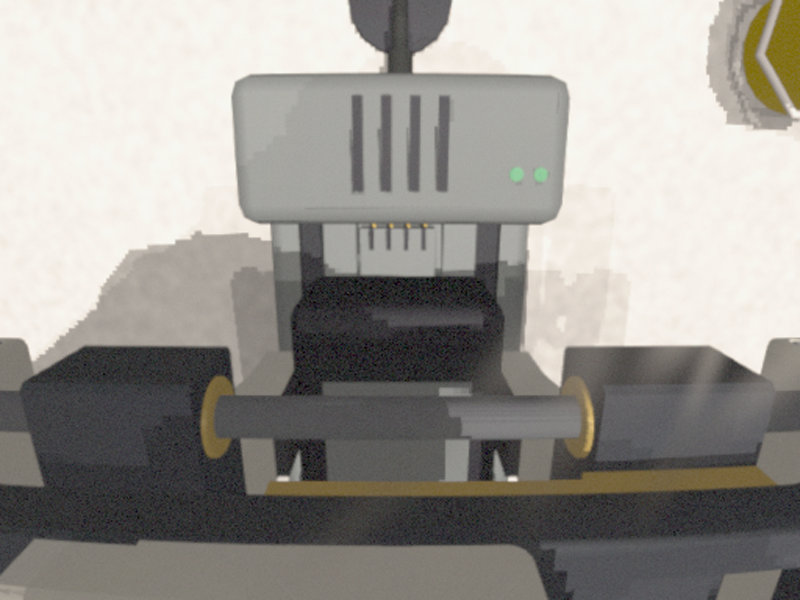

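The nose is near the face and the force has turned forward (+7 N), which suggests the detent is dropping into its pocket. I push on gently until the face is met.

Emit:
{"api": "jog_arm", "payload": {"motion": [{"dx": 0,"dy": 0.0005,"dz": 0,"twist": 0},{"dx": 0,"dy": 0.001,"dz": 0,"twist": 0},{"dx": 0,"dy": 0.0015,"dz": 0,"twist": 0},{"dx": 0,"dy": 0.002,"dz": 0,"twist": 0},{"dx": 0,"dy": 0.002,"dz": 0,"twist": 0}]}}

```text
t: 9.93
eef_pos: [0.61, 0.1847, 0.073]
ee_rot: [1.994, 1.569, 0.397]
force: [5.5, 0.9, -0.7]
width: 0.06
```

Emit:
{"api": "jog_arm", "payload": {"motion": [{"dx": 0,"dy": 0.0005,"dz": 0,"twist": 0},{"dx": 0,"dy": 0.001,"dz": 0,"twist": 0},{"dx": 0,"dy": 0.0015,"dz": 0,"twist": 0},{"dx": 0,"dy": 0.002,"dz": 0,"twist": 0},{"dx": 0,"dy": 0.002,"dz": 0,"twist": 0},{"dx": 0,"dy": 0.002,"dz": 0,"twist": 0}]}}

```text
t: 10.43
eef_pos: [0.6107, 0.1841, 0.0728]
ee_rot: [-1.27, 1.57, -2.867]
force: [-0.9, 1.5, 4.2]
width: 0.0594
```

```bash
python3 look.py w10
```

```text
10.4833 [0.61067189 0.18410629 0.07278414] [-1.23924992  1.56988415 -2.83633945] 0.0023105515270440097 [-0.04830854  1.48132972  3.52583053] 0.059774157024287865
```

View pics/w10.png

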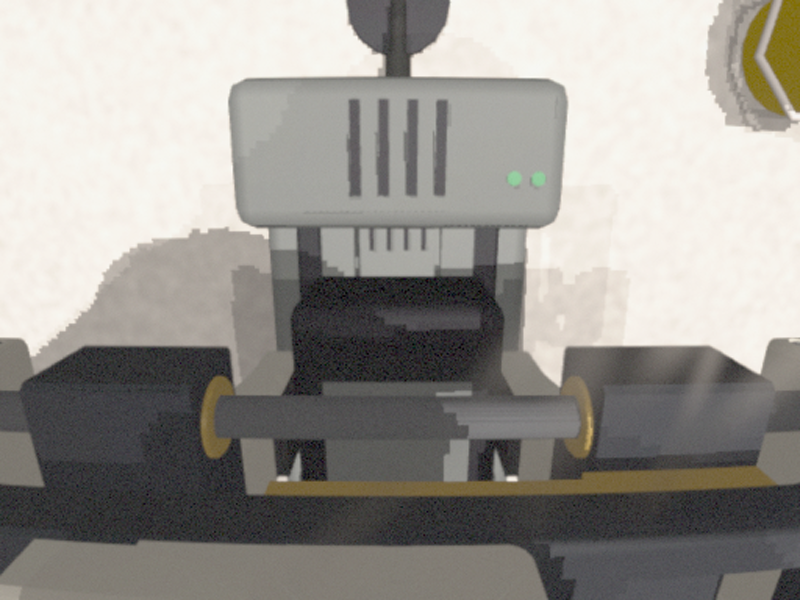

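Emit:
{"api": "jog_arm", "payload": {"motion": [{"dx": -0.0003,"dy": 0.0005,"dz": 0,"twist": 0},{"dx": -0.0003,"dy": 0.001,"dz": 0,"twist": 0},{"dx": -0.0003,"dy": 0.0015,"dz": 0,"twist": 0},{"dx": -0.0003,"dy": 0.002,"dz": 0,"twist": 0},{"dx": -0.0003,"dy": 0.002,"dz": 0,"twist": 0}]}}

```text
t: 10.9
eef_pos: [0.6115, 0.1838, 0.0729]
ee_rot: [-1.27, 1.568, -2.867]
force: [-6.9, 0.6, 7.9]
width: 0.0603
```

Emit:
{"api": "jog_arm", "payload": {"motion": [{"dx": -0.0003,"dy": 0.0005,"dz": 0,"twist": 0},{"dx": -0.0003,"dy": 0.001,"dz": 0,"twist": 0},{"dx": -0.0003,"dy": 0.0015,"dz": 0,"twist": 0},{"dx": -0.0003,"dy": 0.0025,"dz": 0,"twist": 0},{"dx": -0.0003,"dy": 0.0025,"dz": 0,"twist": 0}]}}

```text
t: 11.32
eef_pos: [0.6116, 0.1838, 0.073]
ee_rot: [-1.335, 1.564, -2.933]
force: [-17.7, 4.0, 15.0]
width: 0.0598
```

```bash
python3 look.py w11; python3 - <<'E'
from h import *
import pickle
for n in("w9","w10","w11"):
    m,s,im=pickle.load(open(n+".pkl","rb")); print(m["eye"])
E
```

```text
11.3667 [0.61160856 0.18375386 0.07296716] [-1.33530151  1.56373809 -2.9326751 ] 0.00217005392980814 [-16.49507252   4.49746267  14.06606016] 0.06001649273544984
[0.6816646  0.18332424 0.22126583]
[0.6833496  0.18271382 0.22049567]
[0.68520679 0.18250961 0.22029907]
```

View pics/w11.png

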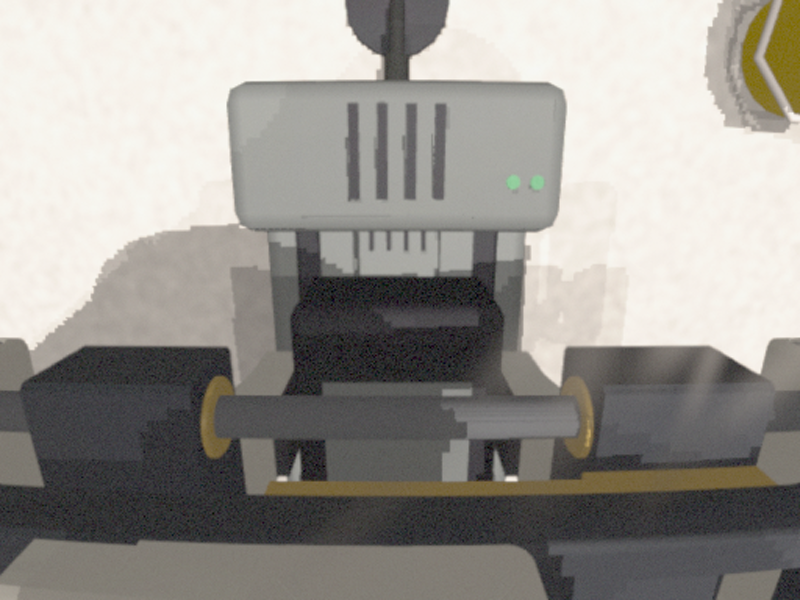

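The reaction has risen to -17 N with no further advance. The nose works out at x ≈ 0.666 and the stop at 0.6657, so it is home. I back off just far enough to unload it, plus a light tug.

Emit:
{"api": "jog_arm", "payload": {"motion": [{"dx": -0.0003,"dy": -0.001,"dz": 0,"twist": 0},{"dx": -0.0005,"dy": -0.002,"dz": 0,"twist": 0},{"dx": -0.0008,"dy": -0.003,"dz": 0,"twist": 0},{"dx": -0.0008,"dy": -0.004,"dz": 0,"twist": 0},{"dx": -0.0008,"dy": -0.0045,"dz": 0,"twist": 0},{"dx": -0.0008,"dy": -0.0045,"dz": 0,"twist": 0}]}}

```text
t: 11.87
eef_pos: [0.6109, 0.1838, 0.0735]
ee_rot: [-0.998, 1.57, -2.595]
force: [0.2, -0.5, -5.8]
width: 0.0597
```

Emit:
{"api": "jog_arm", "payload": {"motion": [{"dx": 0.0002,"dy": -0.0005,"dz": 0,"twist": 0},{"dx": 0.0003,"dy": -0.001,"dz": 0,"twist": 0},{"dx": 0.0003,"dy": -0.0015,"dz": 0,"twist": 0},{"dx": 0.0003,"dy": -0.0015,"dz": 0,"twist": 0}]}}

```text
t: 12.2
eef_pos: [0.61, 0.1843, 0.074]
ee_rot: [1.907, 1.57, 0.31]
force: [1.0, 0.1, -4.5]
width: 0.0599
```

Emit:
{"api": "jog_arm", "payload": {"motion": [{"dx": 0.0002,"dy": 0.001,"dz": 0,"twist": 0},{"dx": 0.0004,"dy": 0.002,"dz": 0,"twist": 0},{"dx": 0.0005,"dy": 0.003,"dz": 0,"twist": 0},{"dx": 0.0005,"dy": 0.004,"dz": 0,"twist": 0},{"dx": 0.0005,"dy": 0.005,"dz": 0,"twist": 0},{"dx": 0.0005,"dy": 0.005,"dz": 0,"twist": 0}]}}

```text
t: 12.7
eef_pos: [0.6116, 0.1839, 0.0731]
ee_rot: [-1.335, 1.565, -2.932]
force: [-12.8, 3.8, 6.1]
width: 0.0597
```

Emit:
{"api": "jog_arm", "payload": {"motion": [{"dx": 0,"dy": -0.001,"dz": 0,"twist": 0},{"dx": 0,"dy": -0.0025,"dz": 0,"twist": 0},{"dx": 0,"dy": -0.0025,"dz": 0,"twist": 0}]}}

```text
t: 12.95
eef_pos: [0.6115, 0.1841, 0.0731]
ee_rot: [-1.261, 1.57, -2.858]
force: [-3.6, 1.3, -2.0]
width: 0.0599
```

The pack rests on the deck with about 3 N against the face. I open the jaws in place.

Emit:
{"api": "jog_arm", "payload": {"motion": [{"dx": 0,"dy": 0,"dz": 0,"twist": 0},{"dx": 0,"dy": 0,"dz": 0,"twist": 0},{"dx": 0,"dy": 0,"dz": 0,"twist": 0},{"dx": 0,"dy": 0,"dz": 0,"twist": 0},{"dx": 0,"dy": 0,"dz": 0,"twist": 0},{"dx": 0,"dy": 0,"dz": 0,"twist": 0}], "gripper": 0.0876}}

```text
t: 13.45
eef_pos: [0.6125, 0.1843, 0.0736]
ee_rot: [1.893, 1.57, 0.296]
force: [0.4, -0.1, 0.0]
width: 0.0865
```

```bash
python3 look.py w12
```

```text
13.5 [0.61244573 0.18424199 0.07350862] [1.8905775  1.57041444 0.29360005] 0.0025814434647595135 [ 0.35740909 -1.35897999 -0.64060335] 0.08699650867168153
```

View pics/w12.png

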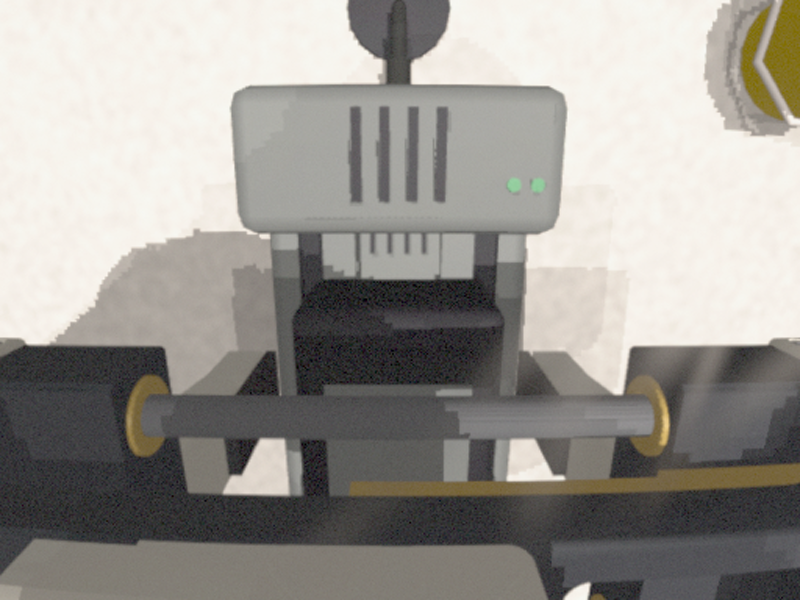

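The jaws are clear of the pack on both sides. I lift straight up and look back.

Emit:
{"api": "jog_arm", "payload": {"motion": [{"dx": -0.01,"dy": 0,"dz": 0,"twist": 0},{"dx": -0.035,"dy": 0,"dz": 0,"twist": 0},{"dx": -0.07,"dy": 0,"dz": 0,"twist": 0},{"dx": -0.105,"dy": 0,"dz": 0,"twist": 0},{"dx": -0.14,"dy": -0.02,"dz": 0,"twist": 0},{"dx": -0.16,"dy": -0.045,"dz": 0,"twist": 0},{"dx": -0.165,"dy": -0.06,"dz": 0,"twist": 0},{"dx": -0.165,"dy": -0.06,"dz": 0,"twist": 0},{"dx": -0.165,"dy": -0.06,"dz": 0,"twist": 0}]}}

```text
t: 14.25
eef_pos: [0.552, 0.186, 0.2402]
ee_rot: [2.243, 1.568, 0.647]
force: [0.6, -0.4, -0.1]
width: 0.0873
```

```bash
python3 look.py w13; python3 - <<'E'
from station import arm
import cv2
cv2.imwrite("pics/top13.png",arm.grab_frame("top")[:,:,::-1])
import pickle,numpy as np
m,s,im=pickle.load(open("w13.pkl","rb"))
b=np.clip((im/255.)**.5*255,0,255).astype(np.uint8)
cv2.imwrite("pics/w13z.png",cv2.resize(b[0:200,190:320],None,fx=4,fy=4,interpolation=cv2.INTER_CUBIC)[:600])
E
```

```text
14.3 [0.55228797 0.18593137 0.23920072] [2.22358917 1.56942999 0.62715198] 0.03163593526973692 [0.51930754 1.3643103  0.02963797] 0.08771302644378981
```

View pics/w13.png

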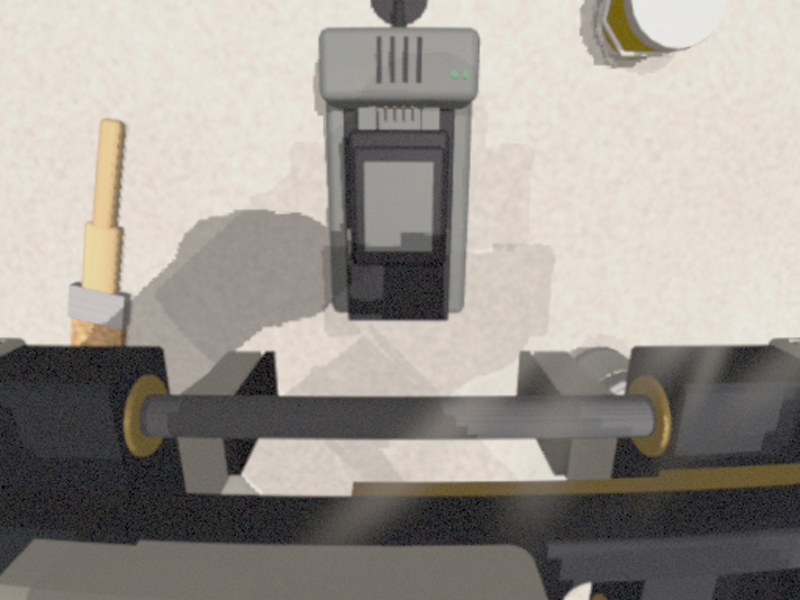

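View pics/w13z.png

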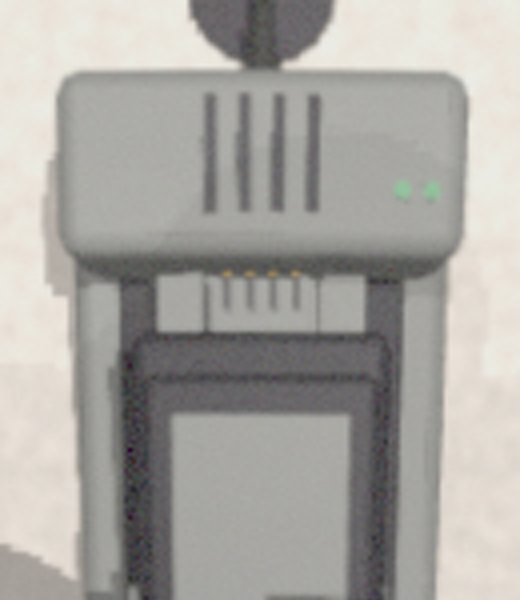

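View pics/top13.png

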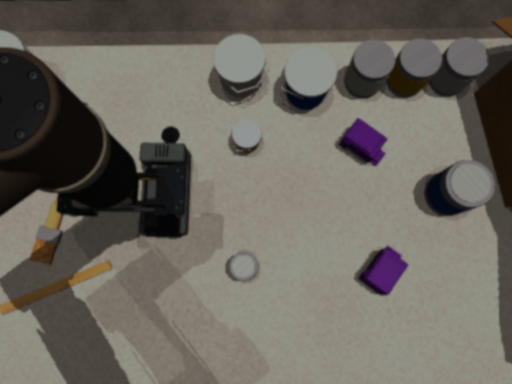

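```bash
python3 - <<'E'
from h import *
import pickle
m,s,im=pickle.load(open("w13.pkl","rb"))
def f(l,z,o,k):
    P=plane(m,(np.array(l,float)+.5)/k-.5+o,z)[:,:2]; d=P-[.6657,.1826]; u=np.array([np.cos(.0325),-np.sin(.0325)]); v=np.array([-u[1],u[0]])
    print(z,(np.c_[d@u,d@v]*1000).round(1).tolist())
f([[262,335],[132,370],[392,370]],.098,(190,0),4)
f([[170,414],[350,414]],.104,(190,0),4)
f([[348,318],[448,319],[349,250],[449,250]],.09,(0,0),1.5625)
# tower front lower edge of rounded top, pins
f([[60,240],[465,240]],.08,(190,0),4)
f([[261,273]],.048,(190,0),4)
E
```

```text
0.098 [[-19.4, -0.0], [-27.3, 29.7], [-26.8, -29.9]]
0.104 [[-37.2, 20.6], [-36.8, -20.1]]
0.09 [[-136.8, 32.6], [-137.0, -33.5], [-91.5, 31.0], [-91.0, -32.5]]
0.08 [[3.7, 48.3], [4.4, -48.3]]
0.048 [[0.2, 0.3]]
```

```bash
python3 -c "
from station import arm
print(arm.job_done())"
```

```text
the job is handed in; nothing more can be done
None
```

The battery pack is on the charger, nose against the terminal face, and I've handed the job in at about 14.4 s. I gripped the pack by its sides, set it on the deck, slid it along the rails to the face and let go.

**Seating:** Near the end of the slide the wrist force turned to about +7 N forward, which fits the detent dropping into its pocket. It then rose to about -17 N with no further advance, so the nose was hard against the face. After letting go, the wrist picture put the nose about 0.4 mm from the face. The pack was centred within about 0.5 mm and in line with the rails.

**Detent not confirmed:** I couldn't see the detent under the tongue. My one light pull backwards came to only about 1 N and let the tool move back roughly 1 mm. That means the pull didn't test the detent's 8 N hold. I then pushed the pack back to the face before letting go.

**Everything else:** The last top picture shows the other things where they were, except that the arm hid part of the brush and the striped tin at the left edge. The brush also looked unmoved in the wrist pictures. The jaws were open and the arm clear of the pack at hand-in.

**Refused call:** The first move call was refused as invalid input, and nothing moved. I took it that every row needs all four values, and the next call worked with them filled in.

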